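Log a failed drive on the reader plate and drop it in the reject crate

ROBOT

A 6-joint arm with a two-finger parallel gripper is mounted at the origin on the work surface. World frame = base frame: x ahead of the robot, y to its left, z up, the work surface at z = 0. Lengths are in mm, angles in degrees, forces in N, time in s.
With the tool pointing down it reaches from about 250 to 725 mm from the base axis. Payload 9.7 kg.
Tool frame: the origin (TCP) lies midway between the tips of the shut fingers; the grasp point (between the pads) lies 19 mm behind it; z points along the fingers, y is the line along which they close (so a half turn about z gives the same grasp; the last joint's range is limited). The gripper opens to 85 mm and grips with 20 to 120 N. Pads are 22 mm wide; open, the fingers measure 114 mm over their backs; the gripper's body (76 mm by 85 mm) begins 54 mm behind the grasp point. The pads swing forward as they close: fully open they stand 13 mm farther back than shut.
Start: joints at [65.088, 4.979, 10.078, 95.1, 0, 90], TCP at [231.673, 498.823, 231.284] pointing down, gripper open.
Joint ranges: [-179.16, 179.16], [-48.56, 103.87], [-65.8, 70.77], [-126.05, 130.52], [-82.76, 87.17], [-180, 180]. Speed limits (degrees/s): [127.2, 127.2, 147.25, 180, 180, 180].

INTERFACE

Orientations are given as a 3x3 rotation matrix whose columns are the frame's x, y, z axes.
In Python, from station import manip gives the robot as it stands. The module is installed in compiled form; this text tells all that it offers.
- The arm moves only by the tool arm_command, never from a script. Its argument "targets" is a list of rows, each an object of numbers: "tx", "ty", "tz": the shift along the tool's x, y, z in m; "ax", "ay", "az": the turn, a rotation vector about the tool's x, y, z in degrees; "claw": the closure, from -1 (fully open) to 1 (shut). In form: [{"tx": .., "ty": .., "tz": .., "ax": .., "ay": .., "az": .., "claw": ..}, ...]. A call has 1 to 12 rows; each row is the pose to reach, as a shift and turn from the pose commanded when the call began, along the tool's axes at that moment; what a row does not reach only later rows make up. A row lasts 1/12 s, in which the tool goes at most 41.7 mm and 7.16 degrees, less where a joint would pass 70% of its speed; a pose out of reach is approached as far as the arm can. A call with a gripper value outside its range is refused whole. The fingers move at their own pace and stop on an object; "grip_force" is the grip in N (left out, the last holds). Time passes only in rows, so rows that repeat a pose let the fingers close. It gives the time, the measured TCP pose, the force, the opening and the grip force at its end, in the units of the state.
- manip.read_state(): the state, without advancing time (a new reading comes with each control period).
- manip.get_image(name): name is "scene" or "side" or "wrist"; returns a dict with "pixels" (420x560x3 uint8, red, green, blue), "fx", "fy", "cx", "cy" (pixels), "pose" (4x4, takes a point from camera to world coordinates); the wrist camera has in their place "T_tool_cam" (4x4, takes a point from camera to tool coordinates, whose origin is the TCP and whose axes are the flange's). Camera axes: x right, y up, looking along -z (the intrinsics and any distortion apply to the point x, -y, -z); pixel columns grow to the right and rows downward; lengths in mm; the calibration is good to about 2 mm. A picture is of the moment at which its call begins: read the wrist's pose just before it. There is no depth.
- manip.hand_in(): hands the job in; it is judged then, once.
The state is a dict: "time_s": time; "joints": joint angles; "joint_velocities": joint speeds; "joint_efforts": joint torques, N m; "ee_pos": TCP position; "tool_rot": TCP orientation; "force": force on the tool from outside, world axes, zero at the start; "wrist_torque": the same for the moment, N m; "width": finger opening in mm; "gripper_force": force on a finger pad.
Only numpy, scipy, OpenCV 4.12 (cv2) and the standard library are available. Lean on these libraries where they do the work, as an engineer would, in place of code of your own. Each camera call takes 0.05 s, during which the arm holds its last target. There are 200 camera calls.

TASK

Pull the failed drive cartridge (red end) out of the docking station, lay it flat on the blue reader plate with either face up, push it snug and square against all the brass stops, and let go of it for about a second so that it can be logged. Then pick it up again and drop it into the orange reject crate. Leave the good drive (green end) in its slot, and do not knock over or shift the motors and the bit case.

Things in the scene. Friction and masses are not known exactly. Their poses are not given: they have to be found in the camera images.
- failed_drive: failed drive cartridge: aluminium block 18 x 62 x 110 mm with a red end band, about 0.2 kg. Origin: centre of the plain end, which points down at the start; own z along the 110 mm length to the red end, y across the 62 mm width, x through the thickness. Starts upright in either dock slot, 75 mm standing out; its top is 135 mm above the table
- failed_drive_mid (a point): the middle of the failed drive's body, 55 mm from its origin along its own z; axes as the drive's
- good_drive: the good drive: same block with a green end and green-striped labels, upright in the other slot. Same origin and axes
- good_drive_mid (a point): the middle of the good drive's body, 55 mm above its origin
- dock: black twin docking station, fixed, 150 (x) x 90 (y) x 60 (z) mm. Origin: centre of its underside, on the table. Two slots at x = -40 and +40 mm in its frame, each 21 (x) x 65 (y) mm, 35 mm deep, open upwards; the drives' thickness lies along the dock's x
- reader_plate: blue plate, fixed, 180 (x) x 220 (y) mm, top 6 mm above the table. Origin: centre of underside. Brass stops, 12 mm above its top: two blocks with faces at plate x = +70 mm, at y = +66..+90 and y = -20..+4 mm (16 mm thick; a finger fits in the gap); end block with face at y = +90 mm, at x = +22..+56 mm. A snug drive has its length along plate y
- register_spot (a point): point on the plate's top surface under the middle of a drive that lies snug against all stops: plate frame (39, 35, 6) mm; axes as the plate's. A grey rectangle is painted there
- reject_crate: orange open reject crate, fixed, outside 220 (x) x 160 (y) x 85 (z) mm, walls 5 mm, with a black rubber mat: inner floor 8 mm above the table. Origin: centre of its underside. The plate lies between dock and crate; either may be on the left
- motor_big: steel spindle motor, upright cylinder 72 mm in diameter, 64 mm tall with its shaft, bystander. Origin: centre of underside
- motor_small: smaller steel spindle motor, 52 mm in diameter, 62 mm tall, bystander. Origin: centre of underside
- bit_case: yellow bit case 70 x 120 x 20 mm, bystander. Origin: centre of underside
Mind the look-alikes: they are no part of the job. Leave any purple look-alike of the good_drive alone.

How it is judged:
By the outcome, as a careful person would: the job done as asked, in the order asked, and still so for the second after the job is handed in, with the robot touching nothing.
It also fails if it takes over 72 s, if anything falls off the work surface, if the arm or the gripper's body presses on something with over 40 N, if the wrist force passes 120 N, or if a joint passes its speed limit or range.

## Working session

There is one attempt and no reset: what is moved stays moved. The work goes in short steps, Python scripts to look and compute and a tool call to move; the robot and the scene stay as the last step left them, time stands still between calls to the robot, and variables do not carry over. Pictures are saved under pics/ and viewed, at most 10 in all, crops included, and the job is handed in when it is done.

Besides the shell and the picture viewer there is one more tool, called after "Request:" in YAML: its name, and indented under it one key for each argument. arm_command: Moves the arm, as the interface text tells. Its arguments: {"type":"object","properties":{"targets":{"type":"array"},"grip_force":{"type":"number"}},"required":["targets"]}

```bash
mkdir -p pics; cat > h.py <<'E'
import numpy as np, cv2
from station import manip
def grab(n,f=None):
    s=manip.read_state(); d=manip.get_image(n)
    if 'pose' in d: T=np.array(d['pose'])
    else:
        W=np.eye(4);W[:3,:3]=s['tool_rot'];W[:3,3]=s['ee_pos'];T=W@np.array(d['T_tool_cam'])
    d['T']=T
    if f: cv2.imwrite('pics/'+f,d['pixels'][:,:,::-1])
    return d
def ray(d,u,v):
    r=np.array([(u-d['cx'])/d['fx'],-(v-d['cy'])/d['fy'],-1.]);return d['T'][:3,3],d['T'][:3,:3]@r
def onz(d,u,v,z):
    o,r=ray(d,u,v);return (o+r*(z-o[2])/r[2]).round(1)
def proj(d,p):
    c=d['T'][:3,:3].T@(np.array(p)-d['T'][:3,3]);return [round(float(d['cx']-d['fx']*c[0]/c[2])),round(float(d['cy']+d['fy']*c[1]/c[2]))]
E
python3 - <<'E'
from h import *
for n in('scene','side','wrist'):
    d=grab(n,n+'0.png');print(n,d['T'].round(2).tolist(),d['fx'],d['cx'],d['cy'],[k for k in d])
s=manip.read_state();print(s)
a=[cv2.imread(f'pics/{n}0.png') for n in('scene','side')]
E
```

```text
scene [[-0.88, -0.38, 0.28, 865.82], [0.47, -0.72, 0.52, 674.41], [0.0, 0.59, 0.81, 1042.65], [0.0, 0.0, 0.0, 1.0]] 447.91841231614865 279.3026940152574 212.2376363993532 ['pixels', 'fx', 'fy', 'cx', 'cy', 'pose', 'T']
side [[0.83, 0.35, -0.43, 57.85], [-0.55, 0.53, -0.64, -707.48], [0.01, 0.77, 0.64, 815.82], [0.0, 0.0, 0.0, 1.0]] 480.3719649230513 281.0857250801302 205.21479841579006 ['pixels', 'fx', 'fy', 'cx', 'cy', 'pose', 'T']
wrist [[0.42, -0.87, -0.25, 167.12], [0.91, 0.4, 0.12, 528.78], [-0.0, -0.28, 0.96, 373.24], [0.0, 0.0, 0.0, 1.0]] 310.5894329168396 274.0333504629365 208.4710626881874 ['pixels', 'fx', 'fy', 'cx', 'cy', 'T_tool_cam', 'T']
{'time_s': 0.15, 'joints': array([ 6.50881386e+01,  5.00280963e+00,  1.00452772e+01,  9.50986589e+01,
       -4.79938263e-04,  9.00016744e+01]), 'joint_velocities': array([ 0.010066  , -0.04055089,  0.12903383,  0.00761936, -0.0044787 ,
       -0.04891361]), 'joint_efforts': array([-2.13827684e-04, -5.20760465e+01,  4.65044117e+01,  1.39729975e-02,
        8.99199733e-06,  1.21097756e-05]), 'ee_pos': array([231.60470629, 498.67360983, 230.75954715]), 'tool_rot': array([[-9.06944526e-01,  4.21249882e-01, -4.05506932e-04],
       [ 4.21250077e-01,  9.06944086e-01, -8.93002677e-04],
       [-8.40515868e-06, -9.80723716e-04, -9.99999519e-01]]), 'force': array([-0.26280726, -0.51478011, -0.2033848 ]), 'wrist_torque': array([-0.06238039,  0.00075236, -0.00365644]), 'gripper_force': 0.0, 'width': 85.89904027266698}
```

View pics/scene0.png

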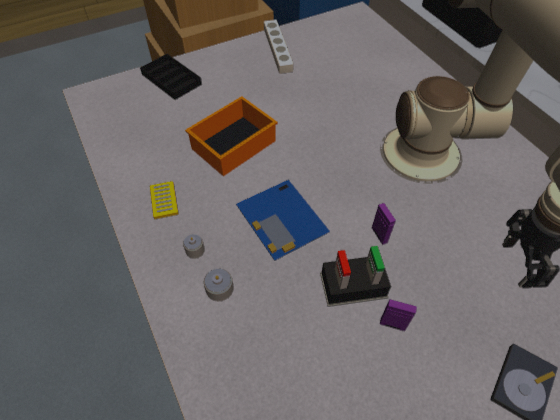

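View pics/side0.png

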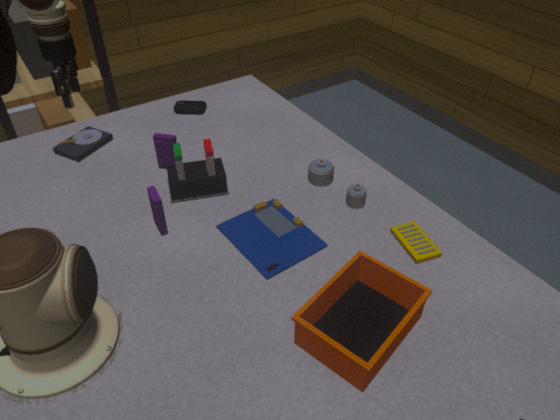

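The scene view shows the dock with a red-ended drive at (343,262) and a green-ended one at (376,258). Purple look-alikes stand at (383,223) and (398,315). The blue plate is at (283,218), the crate at (232,135), the motors at (218,284) and (194,246), and the yellow case at (164,199). The failed drive is the red-topped one in the dock; the purple ones stand on the table. A crop will confirm this.

```bash
cat > m.py <<'E'
from h import *
def mask(d,lo,hi):
    return cv2.inRange(cv2.cvtColor(d['pixels'],cv2.COLOR_RGB2HSV),lo,hi)
C={'blue':((105,150,60),(120,255,255)),'red':((0,190,90),(5,255,255)),'green':((50,150,60),(75,255,255)),'orange':((6,180,80),(14,255,255)),'yellow':((24,150,120),(34,255,255)),'brass':((15,110,90),(25,255,255)),'purple':((135,80,30),(160,255,255))}
def blobs(d,c,amin=15):
    cs,_=cv2.findContours(mask(d,*C[c]),0,cv2.CHAIN_APPROX_NONE)
    return sorted([k for k in cs if cv2.contourArea(k)>amin],key=cv2.contourArea,reverse=True)
E
python3 - <<'E'
from m import *
z={'blue':6,'red':135,'green':135,'orange':85,'yellow':20,'brass':18,'purple':110}
ims=[]
for n in('scene','side'):
    d=grab(n)
    for c in C:
        for k in blobs(d,c)[:4]:
            h=cv2.convexHull(k); p=cv2.approxPolyDP(h,0.03*cv2.arcLength(h,True),True)[:,0]
            m=k[:,0].mean(0)
            print(n,c,int(cv2.contourArea(k)),m.round(),onz(d,*m,z[c])[:2],[(tuple(q.tolist()),onz(d,*q,z[c])[:2].tolist()) for q in p])
    x,y=(305,195) if n=='scene' else (135,115)
    ims.append(cv2.resize(d['pixels'][y:y+140,x:x+130,::-1],None,fx=3,fy=4 if 0 else 3,interpolation=cv2.INTER_CUBIC))
cv2.imwrite('pics/crop.png',np.hstack(ims))
E
```

```text
scene blue 3781 [282. 219.] [517.9  32.2] [((328, 231), [422.7, 127.9]), ((274, 259), [596.6, 137.6]), ((237, 204), [607.3, -75.2]), ((288, 180), [433.0, -86.3])]
scene blue 490 [328.   5.] [-192.2 -873.6] [((361, 0), [-338.6, -841.1]), ((300, 18), [-32.5, -840.6]), ((301, 0), [-106.0, -962.5])]
scene red 148 [344. 263.] [490.9 288.2] [((338, 251), [486.5, 255.3]), ((344, 251), [474.0, 261.9]), ((350, 270), [489.2, 311.1]), ((349, 274), [496.9, 318.7]), ((344, 275), [508.4, 315.6])]
scene green 143 [377. 258.] [415.9 314.1] [((371, 247), [411.3, 282.4]), ((377, 247), [398.6, 289.0]), ((383, 265), [414.6, 335.6]), ((382, 270), [424.3, 345.2]), ((377, 268), [431.4, 335.6])]
scene orange 880 [247. 149.] [ 515.8 -188.6] [((276, 123), [389.3, -247.9]), ((273, 141), [433.3, -183.0]), ((222, 174), [620.2, -134.2]), ((217, 158), [608.6, -197.1])]
scene orange 849 [219. 120.] [ 540.1 -340.7] [((241, 99), [437.8, -400.2]), ((243, 115), [464.3, -328.2]), ((204, 141), [615.9, -278.8]), ((190, 129), [634.3, -346.3])]
scene yellow 713 [163. 199.] [ 792.3 -180.6] [((171, 181), [748.7, -234.2]), ((1
[... 2644 characters left out ...]
5, 103), [183.8, 1020.3])]
side brass 101 [414. 249.] [ 762.9 -215.5] [((440, 255), [800.1, -261.9]), ((417, 262), [739.2, -248.4]), ((391, 227), [772.4, -128.7])]
side brass 51 [68.  4.] [ 569.  2050.4] [((62, 0), [560.7, 2144.5]), ((68, 0), [587.3, 2127.5]), ((75, 8), [582.1, 1975.2]), ((66, 9), [539.5, 1983.8])]
side purple 508 [165. 149.] [400.  364.5] [((155, 133), [409.8, 454.5]), ((174, 135), [449.9, 415.7]), ((174, 163), [394.1, 289.4]), ((159, 166), [356.7, 297.9])]
side purple 376 [157. 210.] [285.9 137.7] [((151, 186), [308.1, 229.8]), ((160, 199), [306.7, 171.3]), ((166, 233), [272.2, 55.4]), ((161, 233), [263.2, 61.3]), ((154, 219), [268.1, 112.4]), ((147, 188), [297.1, 227.6])]
```

View pics/crop.png

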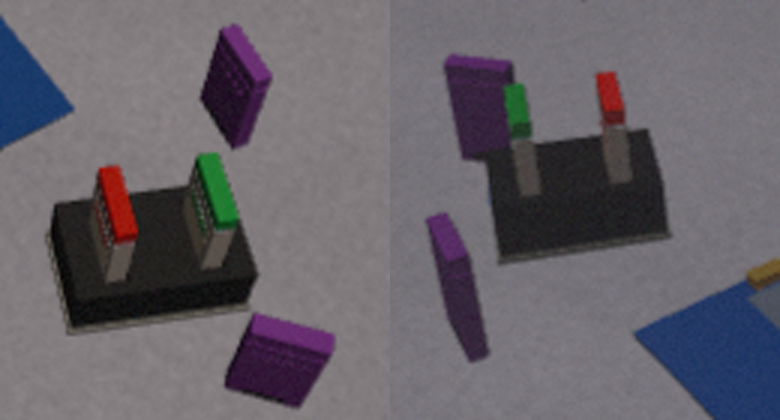

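The crop confirms it: the red-ended drive, at about (343,262) in the scene view and (207,146) in the side view, stands in the outer dock slot beside the green one. The two purple blocks stand free on the table, so I'll leave them alone. Next I move above the dock for a wrist view.

Request:
arm_command:
  targets:
    - {"tx": -0.304, "ty": -0.089, "tz": -0.069, "az": -8, "claw": -1}
    - {"tx": -0.304, "ty": -0.089, "tz": -0.069, "az": -8, "claw": -1}
    - {"tx": -0.304, "ty": -0.089, "tz": -0.069, "az": -8, "claw": -1}
    - {"tx": -0.304, "ty": -0.089, "tz": -0.069, "az": -8, "claw": -1}
    - {"tx": -0.304, "ty": -0.089, "tz": -0.069, "az": -8, "claw": -1}
    - {"tx": -0.304, "ty": -0.089, "tz": -0.069, "az": -8, "claw": -1}
    - {"tx": -0.304, "ty": -0.089, "tz": -0.069, "az": -8, "claw": -1}
    - {"tx": -0.304, "ty": -0.089, "tz": -0.069, "az": -8, "claw": -1}
    - {"tx": -0.304, "ty": -0.089, "tz": -0.069, "az": -8, "claw": -1}
    - {"tx": -0.304, "ty": -0.089, "tz": -0.069, "az": -8, "claw": -1}
    - {"tx": -0.304, "ty": -0.089, "tz": -0.069, "az": -8, "claw": -1}
    - {"tx": -0.304, "ty": -0.089, "tz": -0.069, "az": -8, "claw": -1}

```text
invalid input
```

```bash
cat >> h.py <<'E'
from scipy.spatial.transform import Rotation as Ro
def tcp(R,g): return np.array(g)+19*R[:,2]          # TCP for a grasp point g
def move(p,R=None):
    s=manip.read_state();A=s['tool_rot'];R=A if R is None else R
    return ((A.T@(np.array(p)-s['ee_pos']))/1000).round(4), Ro.from_matrix(A.T@R).as_rotvec(degrees=True).round(2)
def frame(z,y):
    z=np.array(z,float);z/=np.linalg.norm(z);y=np.array(y,float);y-=z*(y@z);y/=np.linalg.norm(y);return np.c_[np.cross(y,z),y,z]
E
python3 - <<'E'
from m import *
d=grab('wrist','w1.png');s=manip.read_state();print(s['ee_pos'],s['joints'].round(1),s['time_s'])
for c in('red','green','blue'):
    for k in blobs(d,c)[:2]:
        h=cv2.convexHull(k); p=cv2.approxPolyDP(h,0.03*cv2.arcLength(h,True),True)[:,0]
        print(c,cv2.contourArea(k),[(tuple(q.tolist()),onz(d,*q,6 if c=='blue' else 135)[:2].tolist()) for q in p])
E
```

```text
[231.62540671 498.75252794 231.01803108] [65.1  5.  10.1 95.1  0.  90. ] 0.3
blue 819.5 [((117, 417), [465.5, 125.1]), ((62, 418), [431.6, 47.4]), ((68, 409), [420.8, 66.2]), ((100, 395), [418.7, 125.5])]
blue 33.0 [((206, 344), [405.1, 312.6]), ((205, 347), [409.0, 308.9]), ((184, 348), [398.0, 281.0]), ((187, 346), [396.8, 286.6])]
```

View pics/w1.png

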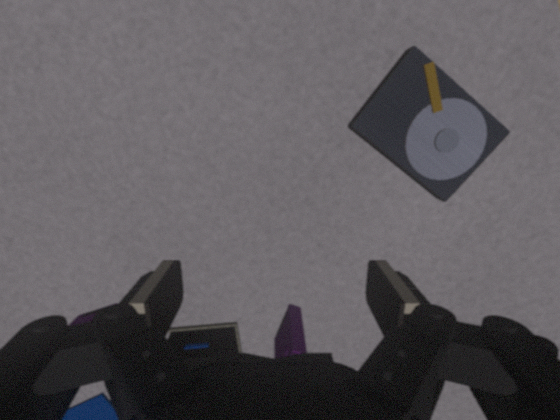

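That picture is from the start pose, because the move was refused. It shows only the fingers and a drive-like prop at (430,130). The rows probably need every key, so I'll resend in full.

Request:
arm_command:
  targets:
    - {"tx": -0.304, "ty": -0.089, "tz": -0.069, "ax": 0, "ay": 0, "az": -8, "claw": -1}
    - {"tx": -0.304, "ty": -0.089, "tz": -0.069, "ax": 0, "ay": 0, "az": -8, "claw": -1}
    - {"tx": -0.304, "ty": -0.089, "tz": -0.069, "ax": 0, "ay": 0, "az": -8, "claw": -1}
    - {"tx": -0.304, "ty": -0.089, "tz": -0.069, "ax": 0, "ay": 0, "az": -8, "claw": -1}
    - {"tx": -0.304, "ty": -0.089, "tz": -0.069, "ax": 0, "ay": 0, "az": -8, "claw": -1}
    - {"tx": -0.304, "ty": -0.089, "tz": -0.069, "ax": 0, "ay": 0, "az": -8, "claw": -1}
    - {"tx": -0.304, "ty": -0.089, "tz": -0.069, "ax": 0, "ay": 0, "az": -8, "claw": -1}
    - {"tx": -0.304, "ty": -0.089, "tz": -0.069, "ax": 0, "ay": 0, "az": -8, "claw": -1}
    - {"tx": -0.304, "ty": -0.089, "tz": -0.069, "ax": 0, "ay": 0, "az": -8, "claw": -1}
    - {"tx": -0.304, "ty": -0.089, "tz": -0.069, "ax": 0, "ay": 0, "az": -8, "claw": -1}
    - {"tx": -0.304, "ty": -0.089, "tz": -0.069, "ax": 0, "ay": 0, "az": -8, "claw": -1}
    - {"tx": -0.304, "ty": -0.089, "tz": -0.069, "ax": 0, "ay": 0, "az": -8, "claw": -1}
  grip_force: 40

```text
time_s: 1.3
ee_pos: [469.2, 290.7, 300.0]
tool_rot: [[-0.957, 0.29, -0.001], [0.29, 0.957, -0.0], [0.0, -0.0, -1.0]]
force: [-0.2, -0.0, -0.2]
width: 85.4
gripper_force: 0.0
```

```bash

python3 - <<'E'
from m import *
d=grab('wrist','w2.png');s=manip.read_state();print(s['ee_pos'],s['joints'].round(1),s['time_s'],s['tool_rot'].round(3).tolist())
for c in('red','green','blue'):
    for k in blobs(d,c)[:2]:
        h=cv2.convexHull(k); p=cv2.approxPolyDP(h,0.03*cv2.arcLength(h,True),True)[:,0]
        print(c,cv2.contourArea(k),[(tuple(q.tolist()),onz(d,*q,6 if c=='blue' else 135)[:2].tolist()) for q in p])
E
```

```text
[469.04892568 290.85743736 300.09013943] [ 31.8   7.5  20.6 103.1   0.   48.6] 1.35 [[-0.957, 0.289, -0.0], [0.289, 0.957, -0.0], [0.0, -0.0, -1.0]]
red 734.0 [((300, 215), [501.7, 309.3]), ((246, 216), [486.5, 255.3]), ((244, 202), [471.6, 258.0]), ((299, 206), [492.1, 310.9])]
green 1004.0 [((244, 121), [395.7, 283.3]), ((305, 124), [415.2, 338.2]), ((305, 140), [429.7, 334.3]), ((245, 138), [411.0, 279.2])]
blue 10892.0 [((184, 239), [529.8, 130.9]), ((81, 316), [606.8, -79.0]), ((23, 221), [434.1, -86.8]), ((153, 172), [422.1, 126.3])]
blue 53.0 [((192, 263), [570.5, 128.1]), ((199, 272), [588.0, 133.0]), ((193, 278), [595.1, 120.3]), ((187, 269), [577.8, 117.0]), ((187, 266), [573.0, 118.9])]
```

View pics/w2.png

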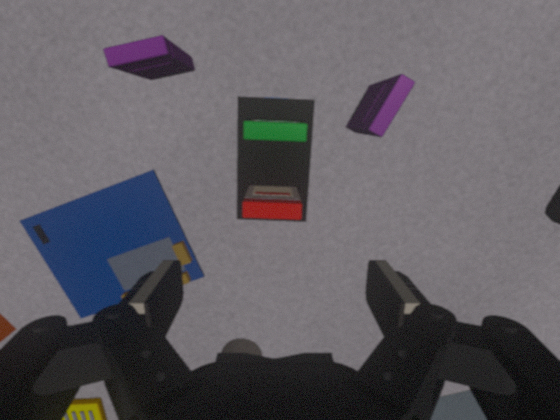

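The wrist view shows the red end at (272,210), the green end at (275,131), the plate at about (110,240) and the purple blocks at (150,55) and (385,105). The plan is to grip across the 62 mm width with the tool leaning 45° outward, away from the green drive, so the drive can then be laid flat.

```bash

python3 - <<'E'
from m import *
a=np.radians(45);u=np.array([.947,-.321,0]);w=[.321,.947,0]
R=frame(-np.sin(a)*u-[0,0,np.cos(a)],w)
g=np.array([488,283.4,95])+6*R[:,2]
print(move(tcp(R,g+[0,0,75]),R),tcp(R,g))
d=grab('scene')
for q in((218,284),(194,246)):print(onz(d,*q,35))
E
```

```text
(array([-0.0027, -0.001 ,  0.1478]), array([-0.76, 44.97,  1.8 ])) [471.25861914 289.07474473  77.32166752]
[760.5 151.3  35. ]
[772.7  19.5  35. ]
```

Request:
arm_command:
  targets:
    - {"tx": -0.003, "ty": -0.001, "tz": 0, "ax": 0, "ay": 15, "az": 0, "claw": -1}
    - {"tx": -0.003, "ty": -0.001, "tz": 0, "ax": 0, "ay": 15, "az": 0, "claw": -1}
    - {"tx": -0.003, "ty": -0.001, "tz": 0.05, "ax": 0, "ay": 30, "az": 1, "claw": -1}
    - {"tx": -0.003, "ty": -0.001, "tz": 0.05, "ax": 0, "ay": 30, "az": 1, "claw": -1}
    - {"tx": -0.003, "ty": -0.001, "tz": 0.1, "ax": -0.8, "ay": 45, "az": 1.8, "claw": -1}
    - {"tx": -0.003, "ty": -0.001, "tz": 0.1, "ax": -0.8, "ay": 45, "az": 1.8, "claw": -1}
    - {"tx": -0.003, "ty": -0.001, "tz": 0.148, "ax": -0.8, "ay": 45, "az": 1.8, "claw": -1}
    - {"tx": -0.003, "ty": -0.001, "tz": 0.148, "ax": -0.8, "ay": 45, "az": 1.8, "claw": -1}
    - {"tx": -0.003, "ty": -0.001, "tz": 0.148, "ax": -0.8, "ay": 45, "az": 1.8, "claw": -1}
    - {"tx": -0.003, "ty": -0.001, "tz": 0.148, "ax": -0.8, "ay": 45, "az": 1.8, "claw": -1}
    - {"tx": -0.003, "ty": -0.001, "tz": 0.148, "ax": -0.8, "ay": 45, "az": 1.8, "claw": -1}

```text
time_s: 2.32
ee_pos: [472.3, 289.1, 156.1]
tool_rot: [[-0.674, 0.321, -0.665], [0.226, 0.947, 0.229], [0.704, 0.004, -0.711]]
force: [1.3, -0.7, 0.3]
width: 85.0
gripper_force: 0.0
```

```bash

python3 - <<'E'
from m import *
a=np.radians(45);u=np.array([.947,-.321,0]);w=[.321,.947,0]
R=frame(-np.sin(a)*u-[0,0,np.cos(a)],w)
g=np.array([488,283.4,95])+6*R[:,2]
print(move(tcp(R,g),R),manip.read_state()['joints'].round(1))
d=grab('wrist')
for k in blobs(d,'red')[:2]:
        h=cv2.convexHull(k); p=cv2.approxPolyDP(h,0.03*cv2.arcLength(h,True),True)[:,0]
        print(cv2.contourArea(k),[(tuple(q.tolist()),onz(d,*q,135)[:2].tolist()) for q in p])
E
```

```text
(array([-0.0547, -0.0007,  0.0567]), array([0.18, 0.29, 0.15])) [ 18.7  39.6  34.4 122.8  25.5  28.4]
3561.5 [((326, 296), [491.9, 312.8]), ((326, 326), [506.2, 306.7]), ((215, 324), [486.6, 251.8]), ((219, 293), [471.6, 257.7])]
```

Request:
arm_command:
  targets:
    - {"tx": -0.027, "ty": -0.001, "tz": 0.028, "ax": 0, "ay": 0, "az": 0, "claw": -1}
    - {"tx": -0.041, "ty": -0.001, "tz": 0.043, "ax": 0, "ay": 0, "az": 0, "claw": -1}
    - {"tx": -0.055, "ty": -0.001, "tz": 0.057, "ax": 0, "ay": 0, "az": 0, "claw": -1}
    - {"tx": -0.055, "ty": -0.001, "tz": 0.057, "ax": 0, "ay": 0, "az": 0, "claw": -1}
    - {"tx": -0.055, "ty": -0.001, "tz": 0.057, "ax": 0, "ay": 0, "az": 0, "claw": -1}

```text
time_s: 2.78
ee_pos: [470.8, 288.2, 75.2]
tool_rot: [[-0.671, 0.322, -0.668], [0.227, 0.947, 0.229], [0.706, 0.002, -0.708]]
force: [-1.0, -1.2, 1.5]
width: 85.6
gripper_force: 0.0
```

```bash

python3 - <<'E'
from m import *
print(manip.read_state())
E
```

```text
{'time_s': 2.7833, 'joints': array([ 18.64046172,  40.8076709 ,  27.11840133, 114.62670319,
        25.48072802,  28.40613402]), 'joint_velocities': array([-0.22560693, -0.68613221,  1.8837049 ,  1.08405816,  0.20093843,
        0.02212229]), 'joint_efforts': array([-7.03759957e-03, -7.79961061e+01,  3.73626387e+01,  5.85334763e+00,
        1.00816492e+00,  4.50302294e-03]), 'ee_pos': array([470.75267673, 288.19287417,  75.19458562]), 'tool_rot': array([[-0.6709648 ,  0.32217905, -0.66783748],
       [ 0.22688764,  0.94667673,  0.22874696],
       [ 0.70592368,  0.00195709, -0.7082852 ]]), 'force': array([-0.96746848, -1.16138166,  1.50170538]), 'wrist_torque': array([-0.24475232, -0.59044255,  0.03248801]), 'gripper_force': 0.0, 'width': 85.60928765009879}
```

Request:
arm_command:
  targets:
    - {"tx": 0, "ty": 0, "tz": 0, "ax": 0, "ay": 0, "az": 0, "claw": 1}
    - {"tx": 0, "ty": 0, "tz": 0, "ax": 0, "ay": 0, "az": 0, "claw": 1}
    - {"tx": 0, "ty": 0, "tz": 0, "ax": 0, "ay": 0, "az": 0, "claw": 1}
    - {"tx": 0, "ty": 0, "tz": 0, "ax": 0, "ay": 0, "az": 0, "claw": 1}
    - {"tx": 0, "ty": 0, "tz": 0, "ax": 0, "ay": 0, "az": 0, "claw": 1}
    - {"tx": 0, "ty": 0, "tz": 0, "ax": 0, "ay": 0, "az": 0, "claw": 1}
    - {"tx": 0, "ty": 0, "tz": 0, "ax": 0, "ay": 0, "az": 0, "claw": 1}
    - {"tx": 0, "ty": 0, "tz": 0, "ax": 0, "ay": 0, "az": 0, "claw": 1}
  grip_force: 60

```text
time_s: 3.45
ee_pos: [471.4, 288.1, 75.6]
tool_rot: [[-0.671, 0.323, -0.667], [0.227, 0.946, 0.23], [0.706, 0.003, -0.708]]
force: [1.2, -1.4, 7.4]
width: 61.4
gripper_force: 65.7
```

Request:
arm_command:
  targets:
    - {"tx": 0.005, "ty": 0, "tz": -0.005, "ax": 0, "ay": 0, "az": 0, "claw": 1}
    - {"tx": 0.012, "ty": 0, "tz": -0.012, "ax": 0, "ay": 0, "az": 0, "claw": 1}
    - {"tx": 0.02, "ty": 0, "tz": -0.02, "ax": 0, "ay": 0, "az": 0, "claw": 1}
    - {"tx": 0.028, "ty": 0, "tz": -0.028, "ax": 0, "ay": 0, "az": 0, "claw": 1}
    - {"tx": 0.036, "ty": 0, "tz": -0.036, "ax": 0, "ay": 0, "az": 0, "claw": 1}
    - {"tx": 0.05, "ty": 0, "tz": -0.05, "ax": 0, "ay": 0, "az": 0, "claw": 1}
    - {"tx": 0.07, "ty": 0, "tz": -0.07, "ax": 0, "ay": 0, "az": 0, "claw": 1}
    - {"tx": 0.085, "ty": 0, "tz": -0.085, "ax": 0, "ay": 0, "az": 0, "claw": 1}
    - {"tx": 0.085, "ty": 0, "tz": -0.085, "ax": 0, "ay": 0, "az": 0, "claw": 1}
    - {"tx": 0.085, "ty": 0, "tz": -0.085, "ax": 0, "ay": 0, "az": 0, "claw": 1}

```text
time_s: 4.28
ee_pos: [471.3, 287.8, 194.6]
tool_rot: [[-0.672, 0.323, -0.667], [0.227, 0.946, 0.229], [0.705, 0.003, -0.709]]
force: [-1.1, -0.5, -3.3]
width: 60.9
gripper_force: 65.4
```

```bash

python3 - <<'E'
from m import *
s=manip.read_state();print(s['joints'].round(1),s['ee_pos'],s['width'])
d=grab('side','s1.png');e=grab('scene')
cv2.imwrite('pics/s1c.png',np.hstack([cv2.resize(d['pixels'][40:260,90:330,::-1],None,fx=1.6,fy=1.6),cv2.resize(e['pixels'][100:320,220:460,::-1],None,fx=1.6,fy=1.6)]))
# plate frame from wrist corner fits: intersect opposite edges
c=np.array([[422.4,126.8],[597,136],[607,-77],[433.5,-87]])
print(c.mean(0),np.degrees(np.arctan2(*(c[1]-c[0]+c[2]-c[3])[::-1])),np.degrees(np.arctan2(*(c[0]-c[3]+c[1]-c[2])[::-1])))
E
```

```text
[ 18.6  39.6  38.5 127.2  25.5  28.4] [471.31265901 287.8363202  194.55503554] 60.926961407732655
[514.975  24.7  ] 3.1570394370912647 92.83026586665379
```

View pics/s1c.png

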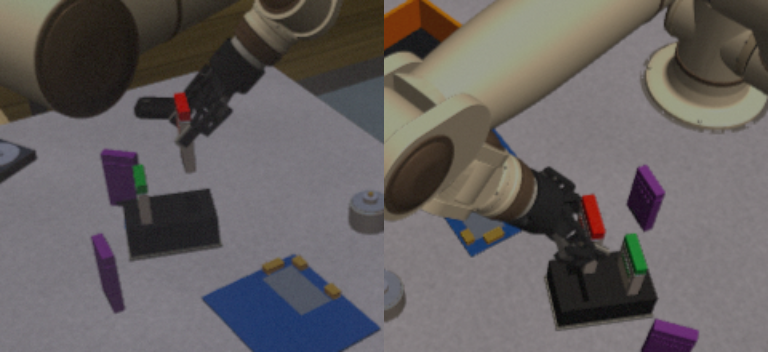

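The red drive is out and hanging plumb at crop (185,130). The green one is still docked at (140,190). The brass stops sit on the plate's +x/+y side, as a yaw of about 3° predicts. I'll now swing the drive over the plate with about 15° of residual tilt so the fingertips stay clear, then release it.

```bash

python3 - <<'E'
from m import *
s=manip.read_state();A=s['tool_rot'];mt=np.array([-9.5,.7,-15.7])
yaw=93-np.degrees(np.arctan2(A[1,1],A[0,1]))
R=Ro.from_euler('z',yaw,degrees=True).as_matrix()@A@Ro.from_euler('y',-75,degrees=True).as_matrix()
print(yaw,R.round(3).tolist())
for m in([502,-16,130],[502,-16,30]):
    p=np.array(m)-R@mt; print(p,move(p,R))
E
```

```text
21.825666556422902 [[-0.865, -0.052, 0.499], [-0.045, 0.999, 0.027], [-0.5, 0.0, -0.866]]
[501.6517003  -16.71114138 111.65325737] (array([-0.1471, -0.2782, -0.0331]), array([  3.07, -74.03, -23.25]))
[501.6517003  -16.71114138  11.65325737] (array([-0.2178, -0.2782,  0.0376]), array([  3.07, -74.03, -23.25]))
```

Request:
arm_command:
  targets:
    - {"tx": -0.01, "ty": -0.03, "tz": -0.01, "ax": 0.3, "ay": -7, "az": -2, "claw": 1}
    - {"tx": -0.022, "ty": -0.06, "tz": -0.02, "ax": 0.6, "ay": -13, "az": -4, "claw": 1}
    - {"tx": -0.04, "ty": -0.09, "tz": -0.03, "ax": 0.8, "ay": -19, "az": -6, "claw": 1}
    - {"tx": -0.055, "ty": -0.12, "tz": -0.035, "ax": 1.1, "ay": -26, "az": -8, "claw": 1}
    - {"tx": -0.07, "ty": -0.15, "tz": -0.04, "ax": 1.3, "ay": -32, "az": -10, "claw": 1}
    - {"tx": -0.085, "ty": -0.18, "tz": -0.04, "ax": 1.6, "ay": -38, "az": -12, "claw": 1}
    - {"tx": -0.1, "ty": -0.21, "tz": -0.04, "ax": 1.9, "ay": -45, "az": -14, "claw": 1}
    - {"tx": -0.115, "ty": -0.23, "tz": -0.04, "ax": 2.1, "ay": -51, "az": -16, "claw": 1}
    - {"tx": -0.13, "ty": -0.25, "tz": -0.035, "ax": 2.4, "ay": -57, "az": -18, "claw": 1}
    - {"tx": -0.147, "ty": -0.278, "tz": -0.033, "ax": 2.6, "ay": -63, "az": -20, "claw": 1}
    - {"tx": -0.147, "ty": -0.278, "tz": -0.033, "ax": 2.9, "ay": -69, "az": -22, "claw": 1}
    - {"tx": -0.147, "ty": -0.278, "tz": -0.033, "ax": 3.1, "ay": -74, "az": -23.3, "claw": 1}

```text
time_s: 5.38
ee_pos: [499.7, -17.7, 109.2]
tool_rot: [[-0.865, -0.052, 0.5], [-0.045, 0.999, 0.026], [-0.5, -0.0, -0.866]]
force: [-0.6, 0.9, -1.8]
width: 61.7
gripper_force: 66.6
```

```bash

python3 - <<'E'
from m import *
R=np.array([[-0.865, -0.052, 0.499], [-0.045, 0.999, 0.027], [-0.5, 0.0, -0.866]])
p=np.array([502,-16,32])-R@[-9.5,.7,-15.7];print(move(p,R))
s=manip.read_state();print(s['joints'].round(1),s['ee_pos'],s['width'])
d=grab('scene','s2.png')
E
```

```text
(array([0.0461, 0.001 , 0.0837]), array([-0.05,  0.03,  0.02]))
[ -4.  -33.7 -40.8  53.    3.5  -6.1] [499.71482466 -17.73566785 109.20214896] 61.68144328165681
```

View pics/s2.png

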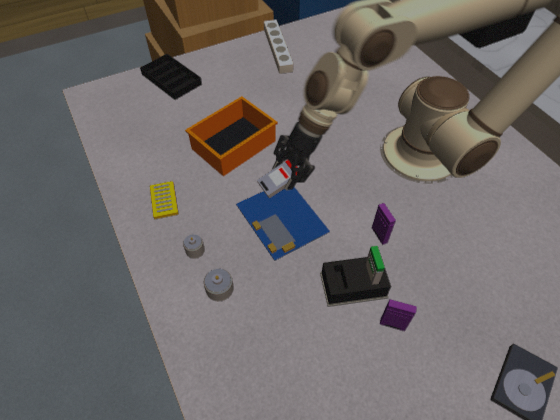

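The drive is held over the plate at (275,178), nearly flat, and the dock and bystanders are undisturbed. Lowering it.

Request:
arm_command:
  targets:
    - {"tx": 0.012, "ty": 0, "tz": 0.021, "ax": 0, "ay": 0, "az": 0, "claw": 1}
    - {"tx": 0.024, "ty": 0, "tz": 0.042, "ax": 0, "ay": 0, "az": 0, "claw": 1}
    - {"tx": 0.035, "ty": 0, "tz": 0.063, "ax": 0, "ay": 0, "az": 0, "claw": 1}
    - {"tx": 0.041, "ty": 0, "tz": 0.074, "ax": 0, "ay": 0, "az": 0, "claw": 1}
    - {"tx": 0.044, "ty": 0, "tz": 0.08, "ax": 0, "ay": 0, "az": 0, "claw": 1}
    - {"tx": 0.046, "ty": 0, "tz": 0.084, "ax": 0, "ay": 0, "az": 0, "claw": 1}
    - {"tx": 0.046, "ty": 0, "tz": 0.084, "ax": 0, "ay": 0, "az": 0, "claw": 1}
    - {"tx": 0.046, "ty": 0, "tz": 0.084, "ax": 0, "ay": 0, "az": 0, "claw": 1}

```text
time_s: 6.1
ee_pos: [504.0, -16.2, 17.2]
tool_rot: [[-0.865, -0.053, 0.499], [-0.046, 0.999, 0.027], [-0.5, 0.001, -0.866]]
force: [-0.2, -0.2, -1.5]
width: 61.5
gripper_force: 66.5
```

Request:
arm_command:
  targets:
    - {"tx": 0.002, "ty": 0, "tz": 0.0035, "ax": 0, "ay": 0, "az": 0, "claw": 1}
    - {"tx": 0.002, "ty": 0, "tz": 0.0035, "ax": 0, "ay": 0, "az": 0, "claw": 1}
    - {"tx": 0.002, "ty": 0, "tz": 0.0035, "ax": 0, "ay": 0, "az": 0, "claw": -0.7}
    - {"tx": 0.002, "ty": 0, "tz": 0.0035, "ax": 0, "ay": 0, "az": 0, "claw": -0.7}
    - {"tx": 0.002, "ty": 0, "tz": 0.0035, "ax": 0, "ay": 0, "az": 0, "claw": -1}
    - {"tx": 0.002, "ty": 0, "tz": 0.0035, "ax": 0, "ay": 0, "az": 0, "claw": -1}
    - {"tx": 0.002, "ty": 0, "tz": 0.0035, "ax": 0, "ay": 0, "az": 0, "claw": -1}
    - {"tx": 0.002, "ty": 0, "tz": 0.0035, "ax": 0, "ay": 0, "az": 0, "claw": -1}
    - {"tx": 0.002, "ty": 0, "tz": 0.0035, "ax": 0, "ay": 0, "az": 0, "claw": -1}

```text
time_s: 6.85
ee_pos: [503.8, -16.3, 12.8]
tool_rot: [[-0.865, -0.053, 0.499], [-0.046, 0.999, 0.027], [-0.5, 0.0, -0.866]]
force: [0.7, 0.1, 0.4]
width: 85.4
gripper_force: 0.0
```

```bash

python3 - <<'E'
from m import *
s=manip.read_state();print(s['ee_pos'],s['width'],s['force'])
yaw=3.
R=frame([0,0,-1],[-np.sin(np.radians(3)),np.cos(np.radians(3)),0])
print(move([440,-20,240],R))
E
```

```text
[503.75437824 -16.28698731  12.7738945 ] 85.3814368424664 [0.65055926 0.10422647 0.36783054]
(array([-5.830e-02, -2.000e-04, -2.287e-01]), array([ 0.04, 29.99,  0.04]))
```

Request:
arm_command:
  targets:
    - {"tx": 0, "ty": 0, "tz": -0.04, "ax": 0, "ay": 0, "az": 0, "claw": -1}
    - {"tx": 0, "ty": 0, "tz": -0.08, "ax": 0, "ay": 0, "az": 0, "claw": -1}
    - {"tx": -0.02, "ty": 0.005, "tz": -0.11, "ax": 0, "ay": 7, "az": 0, "claw": -1}
    - {"tx": -0.05, "ty": 0.01, "tz": -0.14, "ax": 0, "ay": 14, "az": 0, "claw": -1}
    - {"tx": -0.08, "ty": 0.02, "tz": -0.16, "ax": 0, "ay": 20, "az": 0, "claw": -1}
    - {"tx": -0.11, "ty": 0.03, "tz": -0.18, "ax": 0, "ay": 26, "az": 0, "claw": -1}
    - {"tx": -0.14, "ty": 0.035, "tz": -0.2, "ax": 0, "ay": 30, "az": 0, "claw": -1}
    - {"tx": -0.153, "ty": 0.035, "tz": -0.209, "ax": 0, "ay": 30, "az": 0, "claw": -1}
    - {"tx": -0.153, "ty": 0.035, "tz": -0.209, "ax": 0, "ay": 30, "az": 0, "claw": -1}
    - {"tx": -0.153, "ty": 0.035, "tz": -0.209, "ax": 0, "ay": 30, "az": 0, "claw": -1}
    - {"tx": -0.153, "ty": 0.035, "tz": -0.209, "ax": 0, "ay": 30, "az": 0, "claw": -1}

```text
time_s: 7.77
ee_pos: [531.9, 20.4, 270.4]
tool_rot: [[-0.999, -0.054, 0.0], [-0.054, 0.999, 0.0], [-0.0, 0.0, -1.0]]
force: [-0.4, -0.1, -0.8]
width: 85.6
gripper_force: 0.0
```

```bash

python3 - <<'E'
from m import *
d=grab('wrist','w3.png')
s=manip.read_state();print(s['ee_pos'],s['tool_rot'].round(3).tolist())
C['brass']=((14,90,60),(27,255,255)); C['red']=((0,150,60),(6,255,255))
zz={'red':24,'blue':6,'brass':18}
for c in zz:
    for k in blobs(d,c,30)[:4]:
        h=cv2.convexHull(k); p=cv2.approxPolyDP(h,0.03*cv2.arcLength(h,True),True)[:,0]
        print(c,cv2.contourArea(k),[(tuple(q.tolist()),onz(d,*q,zz[c])[:2].tolist()) for q in p])
E
```

```text
[530.4892505   20.16153574 269.43330817] [[-0.999, -0.053, -0.001], [-0.053, 0.999, 0.0], [0.001, 0.0, -1.0]]
red 421.5 [((221, 105), [450.0, -46.8]), ((269, 104), [445.7, 10.1]), ((268, 116), [459.5, 9.6]), ((227, 116), [462.1, -39.5])]
blue 6995.0 [((356, 175), [527.8, 129.3]), ((273, 166), [521.9, 18.9]), ((213, 90), [432.5, -59.6]), ((360, 88), [420.4, 120.3])]
blue 3328.5 [((213, 96), [439.5, -59.7]), ((261, 194), [560.5, 4.8]), ((258, 223), [601.9, 2.4]), ((199, 223), [606.4, -79.1]), ((191, 118), [467.1, -87.3])]
blue 386.5 [((323, 212), [581.2, 90.7]), ((322, 222), [595.7, 90.8]), ((281, 223), [600.2, 34.2]), ((280, 212), [584.4, 31.9])]
blue 42.0 [((343, 206), [571.2, 117.1]), ((354, 206), [570.4, 132.0]), ((353, 222), [593.4, 133.6]), ((346, 222), [593.9, 123.9])]
brass 2651.5 [((0, 45), [398.2, -301.4]), ((81, 234), [626.5, -236.4]), ((5, 254), [662.0, -344.9])]
brass 260.5 [((356, 178), [529.7, 126.5]), ((355, 201), [560.3, 129.1]), ((345, 202), [562.4, 116.1]), ((345, 179), [531.8, 112.5])]
brass 172.0 [((277, 213), [582.4, 27.5]), ((277, 224), [597.8, 28.4]), ((262, 223), [597.5, 8.2]), ((262, 214), [584.8, 7.6])]
brass 168.0 [((342, 214), [579.1, 114.1]), ((342, 221), [588.9, 115.2]), ((339, 224), [593.3, 111.7]), ((328, 224), [594.1, 96.9]), ((325, 222), [591.5, 92.6]), ((326, 213), [578.8, 92.6])]
```

View pics/w3.png

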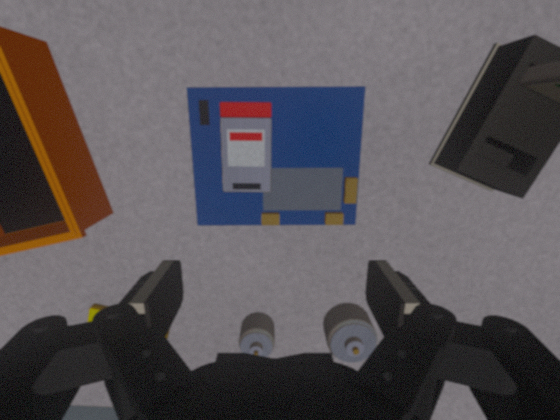

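The wrist view shows the drive flat on the plate. Its red end is at (246,110), its body runs to (247,192), and its axis is along plate x. The stops are at (270,219), (334,219) and (351,190). Next I regrasp vertically at the middle.

Request:
arm_command:
  targets:
    - {"tx": 0.03, "ty": -0.034, "tz": 0, "ax": 0, "ay": 0, "az": -1, "claw": -1}
    - {"tx": 0.03, "ty": -0.034, "tz": 0.04, "ax": 0, "ay": 0, "az": -1, "claw": -1}
    - {"tx": 0.03, "ty": -0.034, "tz": 0.08, "ax": 0, "ay": 0, "az": -1, "claw": -1}
    - {"tx": 0.03, "ty": -0.034, "tz": 0.12, "ax": 0, "ay": 0, "az": -1, "claw": -1}
    - {"tx": 0.03, "ty": -0.034, "tz": 0.16, "ax": 0, "ay": 0, "az": -1, "claw": -1}
    - {"tx": 0.03, "ty": -0.034, "tz": 0.195, "ax": 0, "ay": 0, "az": -1, "claw": -1}
    - {"tx": 0.03, "ty": -0.034, "tz": 0.22, "ax": 0, "ay": 0, "az": -1, "claw": -1}
    - {"tx": 0.03, "ty": -0.034, "tz": 0.24, "ax": 0, "ay": 0, "az": -1, "claw": -1}
    - {"tx": 0.03, "ty": -0.034, "tz": 0.255, "ax": 0, "ay": 0, "az": -1, "claw": -1}
    - {"tx": 0.03, "ty": -0.034, "tz": 0.262, "ax": 0, "ay": 0, "az": -1, "claw": -1}
    - {"tx": 0.03, "ty": -0.034, "tz": 0.262, "ax": 0, "ay": 0, "az": -1, "claw": -1}

```text
time_s: 8.73
ee_pos: [499.2, -15.5, 6.1]
tool_rot: [[-0.998, -0.07, -0.004], [-0.07, 0.998, 0.0], [0.004, 0.001, -1.0]]
force: [-0.4, 0.1, 0.2]
width: 85.5
gripper_force: 0.0
```

Request:
arm_command:
  targets:
    - {"tx": -0.002, "ty": 0, "tz": 0.003, "ax": 0, "ay": 0, "az": 0, "claw": -1}
    - {"tx": -0.002, "ty": 0, "tz": 0.003, "ax": 0, "ay": 0, "az": 0, "claw": -0.5}
    - {"tx": -0.002, "ty": 0, "tz": 0.003, "ax": 0, "ay": 0, "az": 0, "claw": 1}
    - {"tx": -0.002, "ty": 0, "tz": 0.003, "ax": 0, "ay": 0, "az": 0, "claw": 1}
    - {"tx": -0.002, "ty": 0, "tz": 0.003, "ax": 0, "ay": 0, "az": 0, "claw": 1}
    - {"tx": -0.002, "ty": 0, "tz": 0.003, "ax": 0, "ay": 0, "az": 0, "claw": 1}
    - {"tx": -0.002, "ty": 0, "tz": 0.003, "ax": 0, "ay": 0, "az": 0, "claw": 1}
  grip_force: 50

```text
time_s: 9.32
ee_pos: [504.4, -15.3, 6.5]
tool_rot: [[-0.998, -0.071, 0.002], [-0.071, 0.998, 0.0], [-0.002, 0.0, -1.0]]
force: [-2.7, -0.9, 6.1]
width: 60.8
gripper_force: 55.3
```

```bash

python3 - <<'E'
from m import *
s=manip.read_state();print(s['ee_pos'],s['joints'].round(1),s['tool_rot'].round(3).tolist())
for t in(3,183):
    y=np.radians(t);R=frame([0,0,-1],[np.cos(y),np.sin(y),0])
    for x,yy in((70,35),(39,35)):
        e=np.array([np.cos(np.radians(3)),np.sin(np.radians(3)),0]);f=np.array([-e[1],e[0],0])
        p=np.array([550.4,59.7,0])-8*e-8*f; p[2]=25; print(t,p,move(p,R));break
E
```

```text
[504.41471946 -15.28315309   6.51823102] [ -1.7   0.6 -19.5  69.8   0.   -5.8] [[-0.998, -0.071, 0.002], [-0.071, 0.998, 0.0], [-0.002, 0.0, -1.0]]
3 [542.82965137  51.29227607  25.        ] (array([-0.043 ,  0.0637, -0.0184]), array([8.000e-02, 6.000e-02, 9.105e+01]))
183 [542.82965137  51.29227607  25.        ] (array([-0.043 ,  0.0637, -0.0184]), array([-6.000e-02,  8.000e-02, -8.895e+01]))
```

Request:
arm_command:
  targets:
    - {"tx": 0, "ty": 0, "tz": -0.02, "ax": 0, "ay": 0, "az": 0, "claw": 1}
    - {"tx": 0, "ty": 0, "tz": -0.05, "ax": 0, "ay": 0, "az": 5, "claw": 1}
    - {"tx": -0.01, "ty": 0.015, "tz": -0.06, "ax": 0, "ay": 0, "az": 12, "claw": 1}
    - {"tx": -0.02, "ty": 0.03, "tz": -0.06, "ax": 0, "ay": 0, "az": 19, "claw": 1}
    - {"tx": -0.03, "ty": 0.05, "tz": -0.06, "ax": 0, "ay": 0, "az": 26, "claw": 1}
    - {"tx": -0.043, "ty": 0.064, "tz": -0.06, "ax": 0, "ay": 0, "az": 33, "claw": 1}
    - {"tx": -0.043, "ty": 0.064, "tz": -0.06, "ax": 0, "ay": 0, "az": 40, "claw": 1}
    - {"tx": -0.043, "ty": 0.064, "tz": -0.06, "ax": 0, "ay": 0, "az": 47, "claw": 1}
    - {"tx": -0.043, "ty": 0.064, "tz": -0.06, "ax": 0, "ay": 0, "az": 54, "claw": 1}
    - {"tx": -0.043, "ty": 0.064, "tz": -0.06, "ax": 0, "ay": 0, "az": 61, "claw": 1}
    - {"tx": -0.043, "ty": 0.064, "tz": -0.06, "ax": 0, "ay": 0, "az": 68, "claw": 1}
    - {"tx": -0.043, "ty": 0.064, "tz": -0.06, "ax": 0, "ay": 0, "az": 75, "claw": 1}

```text
time_s: 10.32
ee_pos: [542.0, 51.7, 65.2]
tool_rot: [[-0.321, 0.947, -0.001], [0.947, 0.321, 0.0], [0.001, -0.0, -1.0]]
force: [-0.6, 0.4, -2.2]
width: 60.8
gripper_force: 55.5
```

Request:
arm_command:
  targets:
    - {"tx": 0, "ty": 0, "tz": 0, "ax": 0, "ay": 0, "az": 7, "claw": 1}
    - {"tx": 0, "ty": 0, "tz": 0, "ax": 0, "ay": 0, "az": 14, "claw": 1}
    - {"tx": 0, "ty": 0, "tz": 0, "ax": 0, "ay": 0, "az": 16, "claw": 1}
    - {"tx": 0, "ty": 0, "tz": 0, "ax": 0, "ay": 0, "az": 16, "claw": 1}
    - {"tx": 0, "ty": 0, "tz": 0, "ax": 0, "ay": 0, "az": 16, "claw": 1}
    - {"tx": 0, "ty": 0, "tz": 0, "ax": 0, "ay": 0, "az": 16, "claw": 1}

```text
time_s: 10.82
ee_pos: [542.0, 51.6, 65.2]
tool_rot: [[-0.055, 0.998, -0.0], [0.998, 0.055, 0.0], [0.0, -0.0, -1.0]]
force: [-0.0, -0.0, -2.0]
width: 61.1
gripper_force: 55.5
```

```bash

python3 - <<'E'
from m import *
s=manip.read_state();print(s['ee_pos'],s['joints'].round(1),s['tool_rot'].round(3).tolist(),s['width'])
y=np.radians(3);R=frame([0,0,-1],[np.cos(y),np.sin(y),0])
print(move([542.8,51.3,7],R))
d=grab('scene','s3.png')
cv2.imwrite('pics/s3c.png',cv2.resize(d['pixels'][130:280,200:350,::-1],None,fx=4,fy=4,interpolation=cv2.INTER_CUBIC))
E
```

```text
[542.01721947  51.62110903  65.20614985] [ 5.4  4.3 -9.  76.7  0.  92.3] [[-0.055, 0.998, -0.0], [0.998, 0.055, 0.0], [0.0, -0.0, -1.0]] 61.090802945411426
(array([-0.0004,  0.0008,  0.0582]), array([-0.03, -0.02,  0.15]))
```

View pics/s3c.png

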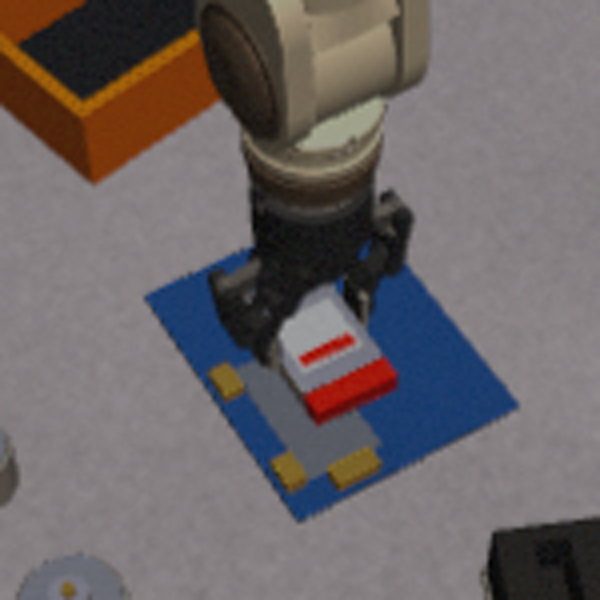

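Held with the red end towards the end block at crop (355,390) and parallel to the grey spot. I'll lower it and loosen the grip.

Request:
arm_command:
  targets:
    - {"tx": 0, "ty": 0, "tz": 0.025, "ax": 0, "ay": 0, "az": 0, "claw": 1}
    - {"tx": 0, "ty": 0, "tz": 0.042, "ax": 0, "ay": 0, "az": 0, "claw": 1}
    - {"tx": 0, "ty": 0, "tz": 0.052, "ax": 0, "ay": 0, "az": 0, "claw": 1}
    - {"tx": 0, "ty": 0, "tz": 0.057, "ax": 0, "ay": 0, "az": 0, "claw": 1}
    - {"tx": 0, "ty": 0, "tz": 0.057, "ax": 0, "ay": 0, "az": 0, "claw": 1}
    - {"tx": 0, "ty": 0, "tz": 0.057, "ax": 0, "ay": 0, "az": 0, "claw": 1}
    - {"tx": 0, "ty": 0, "tz": 0.057, "ax": 0, "ay": 0, "az": 0, "claw": -0.6}
    - {"tx": 0, "ty": 0, "tz": 0.057, "ax": 0, "ay": 0, "az": 0, "claw": -0.6}
    - {"tx": 0, "ty": 0, "tz": 0.057, "ax": 0, "ay": 0, "az": 0, "claw": -0.6}
    - {"tx": 0, "ty": 0, "tz": 0.057, "ax": 0, "ay": 0, "az": 0, "claw": -0.6}

```text
time_s: 11.7
ee_pos: [542.4, 51.7, 8.7]
tool_rot: [[-0.053, 0.999, 0.001], [0.999, 0.053, 0.0], [0.0, 0.001, -1.0]]
force: [0.6, 0.4, -0.6]
width: 68.5
gripper_force: 0.0
```

Request:
arm_command:
  targets:
    - {"tx": 0, "ty": 0.003, "tz": 0, "ax": 0, "ay": 0, "az": 0, "claw": -0.6}
    - {"tx": 0, "ty": 0.006, "tz": 0, "ax": 0, "ay": 0, "az": 0, "claw": -0.6}
    - {"tx": 0, "ty": 0.008, "tz": 0, "ax": 0, "ay": 0, "az": 0, "claw": -0.6}
    - {"tx": 0, "ty": 0.0095, "tz": 0, "ax": 0, "ay": 0, "az": 0, "claw": -0.6}
    - {"tx": 0, "ty": 0.0105, "tz": 0, "ax": 0, "ay": 0, "az": 0, "claw": -0.6}
    - {"tx": 0, "ty": 0.011, "tz": 0, "ax": 0, "ay": 0, "az": 0, "claw": -0.6}

```text
time_s: 12.2
ee_pos: [553.0, 52.2, 8.1]
tool_rot: [[-0.053, 0.999, -0.001], [0.999, 0.053, 0.0], [0.0, -0.001, -1.0]]
force: [-2.4, 0.4, 1.3]
width: 68.0
gripper_force: 1.2
```

Request:
arm_command:
  targets:
    - {"tx": 0, "ty": 0.001, "tz": 0, "ax": 0, "ay": 0, "az": 0, "claw": -0.6}
    - {"tx": 0, "ty": 0.002, "tz": 0, "ax": 0, "ay": 0, "az": 0, "claw": -0.6}
    - {"tx": 0, "ty": 0.003, "tz": 0, "ax": 0, "ay": 0, "az": 0, "claw": -0.6}
    - {"tx": 0, "ty": 0.003, "tz": 0, "ax": 0, "ay": 0, "az": 0, "claw": -0.6}

```text
time_s: 12.53
ee_pos: [554.6, 52.1, 8.0]
tool_rot: [[-0.053, 0.999, -0.003], [0.999, 0.053, -0.0], [0.0, -0.003, -1.0]]
force: [-8.8, -2.0, 5.4]
width: 68.3
gripper_force: 4.8
```

Request:
arm_command:
  targets:
    - {"tx": 0, "ty": 0.001, "tz": 0, "ax": 0, "ay": 0, "az": 0, "claw": -0.6}
    - {"tx": 0, "ty": 0.002, "tz": 0, "ax": 0, "ay": 0, "az": 0, "claw": -0.6}
    - {"tx": 0, "ty": 0.002, "tz": 0, "ax": 0, "ay": 0, "az": 0, "claw": -0.6}

```text
time_s: 12.78
ee_pos: [554.7, 52.1, 7.8]
tool_rot: [[-0.053, 0.999, -0.007], [0.999, 0.053, -0.0], [0.0, -0.007, -1.0]]
force: [-18.8, -1.6, 11.7]
width: 68.2
gripper_force: 9.5
```

Firm contact with both side stops. I'll shut the fingers and push the plain end along +y.

Request:
arm_command:
  targets:
    - {"tx": 0, "ty": -0.006, "tz": 0, "ax": 0, "ay": 0, "az": 0, "claw": -0.6}
    - {"tx": 0, "ty": -0.006, "tz": 0, "ax": 0, "ay": 0, "az": 0, "claw": -0.6}
    - {"tx": 0, "ty": -0.006, "tz": -0.03, "ax": 0, "ay": 0, "az": 0, "claw": -0.6}
    - {"tx": 0, "ty": -0.006, "tz": -0.06, "ax": 0, "ay": 0, "az": 0, "claw": -0.6}
    - {"tx": -0.04, "ty": -0.006, "tz": -0.06, "ax": 0, "ay": 0, "az": 0, "claw": 1}
    - {"tx": -0.084, "ty": -0.006, "tz": -0.06, "ax": 0, "ay": 0, "az": 0, "claw": 1}
    - {"tx": -0.084, "ty": -0.006, "tz": -0.06, "ax": 0, "ay": 0, "az": 0, "claw": 1}
    - {"tx": -0.084, "ty": -0.006, "tz": -0.06, "ax": 0, "ay": 0, "az": 0, "claw": 1}
    - {"tx": -0.084, "ty": -0.006, "tz": -0.06, "ax": 0, "ay": 0, "az": 0, "claw": 1}
    - {"tx": -0.084, "ty": -0.006, "tz": -0.03, "ax": 0, "ay": 0, "az": 0, "claw": 1}
    - {"tx": -0.084, "ty": -0.006, "tz": -0.006, "ax": 0, "ay": 0, "az": 0, "claw": 1}
    - {"tx": -0.084, "ty": -0.006, "tz": -0.006, "ax": 0, "ay": 0, "az": 0, "claw": 1}

```text
time_s: 13.78
ee_pos: [553.8, -30.4, 9.4]
tool_rot: [[-0.055, 0.998, -0.007], [0.999, 0.055, 0.001], [0.001, -0.007, -1.0]]
force: [0.0, -0.0, -0.5]
width: 0.1
gripper_force: 0.0
```

Request:
arm_command:
  targets:
    - {"tx": 0.003, "ty": 0, "tz": 0, "ax": 0, "ay": 0, "az": 0, "claw": 1}
    - {"tx": 0.006, "ty": 0, "tz": 0, "ax": 0, "ay": 0, "az": 0, "claw": 1}
    - {"tx": 0.009, "ty": 0, "tz": 0, "ax": 0, "ay": 0, "az": 0, "claw": 1}
    - {"tx": 0.012, "ty": 0, "tz": 0, "ax": 0, "ay": 0, "az": 0, "claw": 1}
    - {"tx": 0.014, "ty": 0, "tz": 0, "ax": 0, "ay": 0, "az": 0, "claw": 1}
    - {"tx": 0.016, "ty": 0, "tz": 0, "ax": 0, "ay": 0, "az": 0, "claw": 1}
    - {"tx": 0.018, "ty": 0, "tz": 0, "ax": 0, "ay": 0, "az": 0, "claw": 1}

```text
time_s: 14.37
ee_pos: [555.7, -13.5, 14.6]
tool_rot: [[-0.053, 0.999, 0.0], [0.999, 0.053, 0.0], [0.0, 0.0, -1.0]]
force: [-0.3, 0.5, -0.2]
width: -0.2
gripper_force: 0.0
```

Request:
arm_command:
  targets:
    - {"tx": 0.002, "ty": 0, "tz": 0, "ax": 0, "ay": 0, "az": 0, "claw": 1}
    - {"tx": 0.0035, "ty": 0, "tz": 0, "ax": 0, "ay": 0, "az": 0, "claw": 1}
    - {"tx": 0.005, "ty": 0, "tz": 0, "ax": 0, "ay": 0, "az": 0, "claw": 1}
    - {"tx": 0.006, "ty": 0, "tz": 0, "ax": 0, "ay": 0, "az": 0, "claw": 1}
    - {"tx": 0.007, "ty": 0, "tz": 0, "ax": 0, "ay": 0, "az": 0, "claw": 1}
    - {"tx": 0.007, "ty": 0, "tz": 0, "ax": 0, "ay": 0, "az": 0, "claw": 1}

```text
time_s: 14.87
ee_pos: [555.1, -6.8, 14.1]
tool_rot: [[-0.053, 0.999, -0.001], [0.999, 0.053, 0.0], [0.0, -0.001, -1.0]]
force: [-0.0, -1.7, -0.4]
width: 0.1
gripper_force: 0.5
```

Request:
arm_command:
  targets:
    - {"tx": 0.001, "ty": 0, "tz": 0, "ax": 0, "ay": 0, "az": 0, "claw": 1}
    - {"tx": 0.002, "ty": 0, "tz": 0, "ax": 0, "ay": 0, "az": 0, "claw": 1}
    - {"tx": 0.003, "ty": 0, "tz": 0, "ax": 0, "ay": 0, "az": 0, "claw": 1}
    - {"tx": 0.004, "ty": 0, "tz": 0, "ax": 0, "ay": 0, "az": 0, "claw": 1}
    - {"tx": 0.004, "ty": 0, "tz": 0, "ax": 0, "ay": 0, "az": 0, "claw": 1}

```text
time_s: 15.28
ee_pos: [555.1, -6.5, 14.2]
tool_rot: [[-0.05, 0.999, -0.0], [0.999, 0.05, -0.007], [-0.007, -0.0, -1.0]]
force: [-0.4, -21.9, -0.0]
width: 0.6
gripper_force: 10.9
```

Seated against the end stop at 22 N. Backing off, rising, and measuring how well it fits.

Request:
arm_command:
  targets:
    - {"tx": -0.01, "ty": 0, "tz": 0, "ax": 0, "ay": 0, "az": 0, "claw": 1}
    - {"tx": -0.015, "ty": 0, "tz": -0.02, "ax": 0, "ay": 0, "az": 0, "claw": 1}
    - {"tx": -0.015, "ty": 0, "tz": -0.06, "ax": 0, "ay": 0, "az": 0, "claw": 0}
    - {"tx": 0, "ty": 0, "tz": -0.1, "ax": 0, "ay": 0, "az": 0, "claw": -1}
    - {"tx": 0.03, "ty": 0, "tz": -0.14, "ax": 0, "ay": 0, "az": 0, "claw": -1}
    - {"tx": 0.055, "ty": 0, "tz": -0.16, "ax": 0, "ay": 0, "az": 0, "claw": -1}
    - {"tx": 0.055, "ty": 0, "tz": -0.16, "ax": 0, "ay": 0, "az": 0, "claw": -1}
    - {"tx": 0.055, "ty": 0, "tz": -0.16, "ax": 0, "ay": 0, "az": 0, "claw": -1}
    - {"tx": 0.055, "ty": 0, "tz": -0.16, "ax": 0, "ay": 0, "az": 0, "claw": -1}
    - {"tx": 0.055, "ty": 0, "tz": -0.16, "ax": 0, "ay": 0, "az": 0, "claw": -1}
    - {"tx": 0.055, "ty": 0, "tz": -0.16, "ax": 0, "ay": 0, "az": 0, "claw": -1}

```text
time_s: 16.2
ee_pos: [551.5, 51.3, 172.7]
tool_rot: [[-0.052, 0.999, -0.003], [0.999, 0.052, 0.0], [0.0, -0.003, -1.0]]
force: [-0.5, 0.0, -0.5]
width: 85.3
gripper_force: 0.0
```

```bash

python3 - <<'E'
from m import *
d=grab('wrist','w4.png');s=manip.read_state();print(s['ee_pos'],s['joints'].round(1))
C['brass']=((14,90,60),(27,255,255)); C['red']=((0,150,60),(6,255,255))
zz={'red':24,'brass':18}
for c in zz:
    for k in blobs(d,c,30)[:5]:
        h=cv2.convexHull(k); p=cv2.approxPolyDP(h,0.03*cv2.arcLength(h,True),True)[:,0]
        print(c,cv2.contourArea(k),[(tuple(q.tolist()),onz(d,*q,zz[c])[:2].tolist()) for q in p])
p=proj(d,[553,60,24]);print(p)
x0=max(0,p[0]-140);y0=max(0,p[1]-120)
cv2.imwrite('pics/w4c.png',cv2.resize(d['pixels'][y0:y0+230,x0:x0+270,::-1],None,fx=2.6,fy=2.6,interpolation=cv2.INTER_CUBIC))
E
```

```text
[551.60259175  51.34792798 172.90683826] [ 5.3  4.8  3.5 88.8  0.  92.3]
red 1054.5 [((307, 130), [578.2, 113.6]), ((306, 146), [578.4, 99.3]), ((249, 146), [525.9, 96.5]), ((242, 134), [519.2, 107.0]), ((256, 128), [531.8, 112.9])]
red 210.5 [((294, 168), [568.8, 78.4]), ((292, 175), [567.4, 71.7]), ((255, 175), [532.4, 69.8]), ((255, 168), [532.2, 76.5])]
brass 551.5 [((291, 111), [562.8, 129.5]), ((291, 126), [563.7, 116.2]), ((257, 127), [532.3, 113.7]), ((257, 111), [531.8, 127.8])]
brass 357.5 [((323, 128), [593.4, 116.0]), ((322, 152), [594.6, 94.1]), ((308, 152), [581.4, 93.4]), ((308, 128), [579.6, 115.3])]
brass 291.0 [((318, 214), [596.5, 32.6]), ((319, 236), [599.7, 9.2]), ((306, 236), [586.4, 8.5]), ((307, 214), [585.5, 32.1])]
brass 105.5 [((556, 101), [801.6, 150.7]), ((553, 108), [800.7, 144.6]), ((547, 109), [795.5, 143.5]), ((542, 107), [790.4, 145.0]), ((542, 103), [789.4, 148.4]), ((545, 100), [791.4, 151.0]), ((554, 99), [799.2, 152.3])]
[276, 186]
```

View pics/w4c.png

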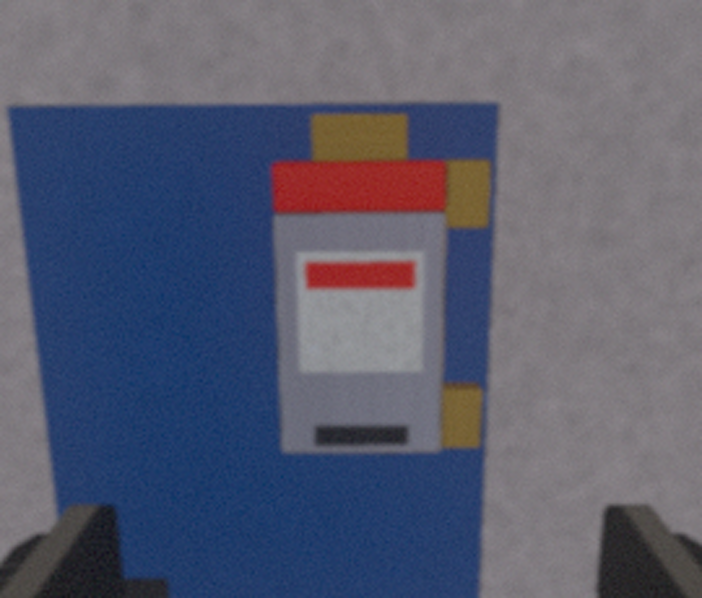

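The crop shows the drive flush with the end block at (360,137) and with both side blocks at (468,193) and (462,415), square to the plate. I'll let it rest and then regrasp.

Request:
arm_command:
  targets:
    - {"tx": 0, "ty": 0, "tz": 0, "ax": 0, "ay": 0, "az": 0, "claw": -1}
    - {"tx": 0, "ty": 0, "tz": 0, "ax": 0, "ay": 0, "az": 0, "claw": -1}
    - {"tx": 0, "ty": 0, "tz": 0, "ax": 0, "ay": 0, "az": 0, "claw": -1}
    - {"tx": 0, "ty": 0, "tz": 0, "ax": 0, "ay": 0, "az": 0, "claw": -1}
    - {"tx": 0, "ty": 0, "tz": 0, "ax": 0, "ay": 0, "az": 0, "claw": -1}
    - {"tx": 0, "ty": 0, "tz": 0, "ax": 0, "ay": 0, "az": 0, "claw": -1}
    - {"tx": 0, "ty": 0, "tz": 0, "ax": 0, "ay": 0, "az": 0, "claw": -1}
    - {"tx": 0, "ty": 0, "tz": 0, "ax": 0, "ay": 0, "az": 0, "claw": -1}
    - {"tx": 0, "ty": 0, "tz": 0, "ax": 0, "ay": 0, "az": 0, "claw": -1}
    - {"tx": 0, "ty": 0, "tz": 0, "ax": 0, "ay": 0, "az": 0, "claw": -1}
    - {"tx": 0, "ty": 0, "tz": 0, "ax": 0, "ay": 0, "az": 0, "claw": -1}
    - {"tx": 0, "ty": 0, "tz": 0, "ax": 0, "ay": 0, "az": 0, "claw": -1}

```text
time_s: 17.25
ee_pos: [552.1, 52.1, 174.2]
tool_rot: [[-0.053, 0.999, -0.0], [0.999, 0.053, 0.0], [0.0, -0.0, -1.0]]
force: [-0.0, -0.6, -0.5]
width: 85.1
gripper_force: 0.0
```

Request:
arm_command:
  targets:
    - {"tx": 0, "ty": 0, "tz": 0, "ax": 0, "ay": 0, "az": 0, "claw": -1}
    - {"tx": 0, "ty": 0, "tz": 0, "ax": 0, "ay": 0, "az": 0, "claw": -1}
    - {"tx": 0, "ty": 0, "tz": 0, "ax": 0, "ay": 0, "az": 0, "claw": -1}
    - {"tx": 0, "ty": 0, "tz": 0, "ax": 0, "ay": 0, "az": 0, "claw": -1}
    - {"tx": 0, "ty": 0, "tz": 0, "ax": 0, "ay": 0, "az": 0, "claw": -1}
    - {"tx": 0, "ty": 0, "tz": 0, "ax": 0, "ay": 0, "az": 0, "claw": -1}
    - {"tx": 0.009, "ty": -0.001, "tz": 0.04, "ax": 0, "ay": 0, "az": 0, "claw": -1}
    - {"tx": 0.009, "ty": -0.001, "tz": 0.08, "ax": 0, "ay": 0, "az": 0, "claw": -1}
    - {"tx": 0.009, "ty": -0.001, "tz": 0.12, "ax": 0, "ay": 0, "az": 0, "claw": -1}
    - {"tx": 0.009, "ty": -0.001, "tz": 0.145, "ax": 0, "ay": 0, "az": 0, "claw": -1}
    - {"tx": 0.009, "ty": -0.001, "tz": 0.158, "ax": 0, "ay": 0, "az": 0, "claw": -1}
    - {"tx": 0.009, "ty": -0.001, "tz": 0.162, "ax": 0, "ay": 0, "az": 0, "claw": -1}

```text
time_s: 18.25
ee_pos: [548.7, 60.9, 9.1]
tool_rot: [[-0.053, 0.999, -0.005], [0.999, 0.053, -0.0], [0.0, -0.005, -1.0]]
force: [0.3, -1.3, 0.6]
width: 85.4
gripper_force: 0.0
```

Request:
arm_command:
  targets:
    - {"tx": 0, "ty": 0, "tz": 0, "ax": 0, "ay": 0, "az": 0, "claw": -1}
    - {"tx": 0, "ty": 0, "tz": 0, "ax": 0, "ay": 0, "az": 0, "claw": -0.5}
    - {"tx": 0, "ty": 0, "tz": 0, "ax": 0, "ay": 0, "az": 0, "claw": 1}
    - {"tx": 0, "ty": 0, "tz": 0, "ax": 0, "ay": 0, "az": 0, "claw": 1}
    - {"tx": 0, "ty": 0, "tz": 0, "ax": 0, "ay": 0, "az": 0, "claw": 1}
    - {"tx": 0, "ty": 0, "tz": 0, "ax": 0, "ay": 0, "az": 0, "claw": 1}
    - {"tx": 0, "ty": 0, "tz": 0, "ax": 0, "ay": 0, "az": 0, "claw": 1}
    - {"tx": 0, "ty": 0, "tz": 0, "ax": 0, "ay": 0, "az": 0, "claw": 1}

```text
time_s: 18.92
ee_pos: [550.9, 61.2, 14.3]
tool_rot: [[-0.053, 0.999, 0.001], [0.999, 0.053, 0.001], [0.001, 0.001, -1.0]]
force: [-5.3, 0.0, 7.9]
width: 60.1
gripper_force: 53.6
```

```bash

python3 - <<'E'
from m import *
# crate rim outline from both views
for n in('scene','side'):
    d=grab(n)
    m=mask(d,(5,150,50),(17,255,255)); 
    cs,_=cv2.findContours(m,0,2)
    k=[c for c in cs if cv2.pointPolygonTest(c,(232,125) if n=='scene' else (360,320),False)>=0 or True]
    k=max([c for c in k if (cv2.boundingRect(c)[1]>80 )],key=lambda c:cv2.contourArea(cv2.convexHull(c)))
    p=cv2.approxPolyDP(cv2.convexHull(k),8,True)[:,0]
    print(n,[(q.tolist(),onz(d,*q,85)[:2].tolist(),onz(d,*q,0)[:2].tolist()) for q in p])
E
```

```text
scene [([241, 97], [433.6, -409.2], [395.2, -505.3]), ([257, 127], [449.2, -259.2], [412.2, -342.1]), ([248, 158], [529.1, -155.4], [499.2, -229.1]), ([223, 175], [619.2, -129.5], [597.3, -200.8]), ([185, 130], [649.4, -349.3], [630.2, -440.2])]
side [([359, 251], [601.8, -195.8], [665.0, -136.3]), ([431, 290], [649.6, -356.0], [718.4, -315.1]), ([362, 390], [397.1, -441.5], [436.5, -410.5]), ([295, 342], [358.0, -306.7], [392.9, -260.1]), ([292, 319], [381.7, -262.9], [419.3, -211.2])]
```

Request:
arm_command:
  targets:
    - {"tx": 0, "ty": 0, "tz": -0.02, "ax": 0, "ay": 0, "az": 0, "claw": 1}
    - {"tx": 0, "ty": 0, "tz": -0.05, "ax": 0, "ay": 0, "az": 0, "claw": 1}
    - {"tx": 0, "ty": 0, "tz": -0.09, "ax": 0, "ay": 0, "az": 0, "claw": 1}
    - {"tx": 0, "ty": 0, "tz": -0.13, "ax": 0, "ay": 0, "az": 0, "claw": 1}
    - {"tx": -0.04, "ty": -0.006, "tz": -0.14, "ax": 0, "ay": 0, "az": -3, "claw": 1}
    - {"tx": -0.08, "ty": -0.012, "tz": -0.14, "ax": 0, "ay": 0, "az": -6, "claw": 1}
    - {"tx": -0.12, "ty": -0.018, "tz": -0.14, "ax": 0, "ay": 0, "az": -9, "claw": 1}
    - {"tx": -0.16, "ty": -0.024, "tz": -0.14, "ax": 0, "ay": 0, "az": -12, "claw": 1}
    - {"tx": -0.2, "ty": -0.03, "tz": -0.14, "ax": 0, "ay": 0, "az": -12, "claw": 1}
    - {"tx": -0.24, "ty": -0.036, "tz": -0.14, "ax": 0, "ay": 0, "az": -12, "claw": 1}
    - {"tx": -0.28, "ty": -0.042, "tz": -0.14, "ax": 0, "ay": 0, "az": -12, "claw": 1}
    - {"tx": -0.32, "ty": -0.047, "tz": -0.14, "ax": 0, "ay": 0, "az": -12, "claw": 1}

```text
time_s: 20.02
ee_pos: [520.3, -263.2, 153.4]
tool_rot: [[-0.26, 0.966, 0.001], [0.966, 0.26, -0.0], [-0.001, 0.001, -1.0]]
force: [1.0, -0.3, -2.4]
width: 59.7
gripper_force: 55.6
```

```bash

python3 - <<'E'
from m import *
s=manip.read_state();print(s['ee_pos'],s['width'],s['tool_rot'].round(3).tolist())
y=np.radians(15);R=frame([0,0,-1],[np.cos(y),np.sin(y),0])
print(move([518,-303,150],R))
E
```

```text
[ 520.25835988 -263.15922985  153.40677305] 59.71287739011598 [[-0.26, 0.966, 0.001], [0.966, 0.26, -0.0], [-0.001, 0.001, -1.0]]
(array([-0.0379, -0.0125,  0.0034]), array([0.06, 0.05, 0.04]))
```

Request:
arm_command:
  targets:
    - {"tx": -0.038, "ty": -0.0125, "tz": 0, "ax": 0, "ay": 0, "az": 0, "claw": 1}
    - {"tx": -0.038, "ty": -0.0125, "tz": 0, "ax": 0, "ay": 0, "az": 0, "claw": 1}
    - {"tx": -0.038, "ty": -0.0125, "tz": 0.03, "ax": 0, "ay": 0, "az": 0, "claw": 1}
    - {"tx": -0.038, "ty": -0.0125, "tz": 0.06, "ax": 0, "ay": 0, "az": 0, "claw": 1}
    - {"tx": -0.038, "ty": -0.0125, "tz": 0.09, "ax": 0, "ay": 0, "az": 0, "claw": 1}
    - {"tx": -0.038, "ty": -0.0125, "tz": 0.11, "ax": 0, "ay": 0, "az": 0, "claw": 1}
    - {"tx": -0.038, "ty": -0.0125, "tz": 0.123, "ax": 0, "ay": 0, "az": 0, "claw": 1}
    - {"tx": -0.038, "ty": -0.0125, "tz": 0.123, "ax": 0, "ay": 0, "az": 0, "claw": 1}
    - {"tx": -0.038, "ty": -0.0125, "tz": 0.123, "ax": 0, "ay": 0, "az": 0, "claw": 1}

```text
time_s: 20.77
ee_pos: [518.7, -301.0, 29.9]
tool_rot: [[-0.26, 0.966, -0.0], [0.966, 0.26, 0.0], [0.0, -0.0, -1.0]]
force: [-0.0, -0.3, -1.6]
width: 60.1
gripper_force: 55.5
```

Request:
arm_command:
  targets:
    - {"tx": 0, "ty": 0, "tz": 0, "ax": 0, "ay": 0, "az": 0, "claw": -0.7}
    - {"tx": 0, "ty": 0, "tz": 0, "ax": 0, "ay": 0, "az": 0, "claw": -0.8}
    - {"tx": 0, "ty": 0, "tz": 0, "ax": 0, "ay": 0, "az": 0, "claw": -1}
    - {"tx": 0, "ty": 0, "tz": 0, "ax": 0, "ay": 0, "az": 0, "claw": -1}
    - {"tx": 0, "ty": 0, "tz": 0, "ax": 0, "ay": 0, "az": 0, "claw": -1}
    - {"tx": 0, "ty": 0, "tz": -0.03, "ax": 0, "ay": 0, "az": 0, "claw": -1}
    - {"tx": 0, "ty": 0, "tz": -0.07, "ax": 0, "ay": 0, "az": 0, "claw": -1}
    - {"tx": 0, "ty": 0, "tz": -0.11, "ax": 0, "ay": 0, "az": 0, "claw": -1}
    - {"tx": 0, "ty": 0, "tz": -0.15, "ax": 0, "ay": 0, "az": 0, "claw": -1}
    - {"tx": 0, "ty": 0, "tz": -0.19, "ax": 0, "ay": 0, "az": 0, "claw": -1}
    - {"tx": 0, "ty": 0, "tz": -0.22, "ax": 0, "ay": 0, "az": 0, "claw": -1}
    - {"tx": 0, "ty": 0, "tz": -0.22, "ax": 0, "ay": 0, "az": 0, "claw": -1}

```text
time_s: 21.77
ee_pos: [519.7, -301.7, 256.7]
tool_rot: [[-0.26, 0.966, 0.008], [0.966, 0.26, -0.005], [-0.007, 0.007, -1.0]]
force: [0.9, -0.2, -0.2]
width: 85.0
gripper_force: 0.0
```

```bash

python3 - <<'E'
from m import *
C['red']=((0,150,60),(5,255,255))
for n,z in(('wrist',26),('side',26),('scene',135)):
    d=grab(n)
    for c in('red','green','yellow','purple'):
        print(n,c,[(int(cv2.contourArea(k)),k[:,0].mean(0).round().tolist(),onz(d,*k[:,0].mean(0),z)[:2].tolist()) for k in blobs(d,c,25)[:2]])
print(manip.read_state()['ee_pos'],manip.read_state()['force'])
E
```

```text
wrist red [(744, [272.0, 140.0], [507.8, -258.0]), (152, [273.0, 167.0], [516.4, -288.6])]
wrist green []
wrist yellow [(5343, [509.0, 144.0], [780.3, -190.3])]
wrist purple []
side red [(191, [339.0, 310.0], [500.5, -262.3]), (44, [354.0, 315.0], [518.2, -288.1])]
side green [(53, [177.0, 150.0], [469.2, 468.2])]
side yellow [(913, [416.0, 240.0], [781.7, -201.1])]
side purple [(511, [165.0, 149.0], [440.7, 492.1]), (370, [157.0, 210.0], [312.4, 236.3])]
scene red []
scene green [(143, [377.0, 258.0], [415.9, 314.1])]
scene yellow [(714, [163.0, 199.0], [800.5, -84.4])]
scene purple [(672, [397.0, 314.0], [457.8, 449.0]), (517, [383.0, 223.0], [345.9, 238.9])]
[ 518.63332783 -301.06508761  248.98416951] [ 0.412078   -0.75537191 -1.1683583 ]
```

The drive is in the crate: its red end and label show at z≈26 inside the walls. The good drive, the purple blocks and the bit case are at the same pixels as before, and the motors were never approached. The arm is clear, so I'm handing in.

```bash
python3 -c "
from station import manip
print(manip.hand_in())"
```

```text
the job is handed in; nothing more can be done
None
```

The failed drive was seated against all the brass stops, left released for over a second, and dropped in the reject crate; the good drive and bit case did not move, the motors were never approached, and the job is handed in at about 22 s of the 72 s allowed.

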